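# Turn the empty seat of a specimen carousel to its loading station and lock it

## Robot

A 6-joint arm with a two-finger parallel gripper is mounted at the origin on a cart in front of the work surface, level with it; the furniture and walls round the work are solid. World frame = base frame: x ahead of the robot, y to its left, z up, the work surface at z = 0. Lengths are in mm, angles in degrees, forces in N, time in s.
With the tool pointing down it reaches from about 275 to 975 mm from the base axis. Payload 8.4 kg.
Tool frame: the origin (TCP) lies at the very end of the fingers, on their centre line; the grasp point (between the pads) lies manip.pinch_z behind it (manip.pinch_z is the distance from the TCP to the grasp point, in mm); y points along the fingers, x is the direction in which the jaws open and shut, and the axes are right-handed (so a half turn about y gives the same grasp; the last joint's range is limited). The gripper opens to 92 mm and grips with 3 to 60 N. Pads are 20 mm wide; open, the fingers measure 128 mm over their backs; the gripper's body (75 mm by 189 mm) begins 69 mm behind the grasp point.
Start: joints at [-63.335, 20.225, 93.587, -0, 66.188, -0.138], TCP at [281.826, -557.855, 214.583] pointing down, gripper open.
Joint ranges: [-150.9, 150.9], [-52.94, 120.26], [3.33, 152.33], [-74.26, 254.26], [0, 154.13], [-172.89, 172.89]. Speed limits (degrees/s): [127.2, 127.2, 159.86, 180, 180, 180].

## Interface

Orientations are given as [roll, pitch, yaw] about the fixed x, y, z axes, in that order (R = Rz(yaw) Ry(pitch) Rx(roll)).
In Python, from plant import monitor, optics, manip gives the robot as it stands.
- The arm moves only by the tool apply_moves, never from a script. Its argument "deltas" is a list that holds one entry, the list of rows, each a list of 7 numbers: the opening, from 0 (shut) to 1 (fully open), then the shift along the tool's x, y, z in m, then the turn, a rotation vector about the tool's x, y, z in degrees. A call has 1 to 20 rows; each row shifts and turns the commanded pose from where the row before left it, along the tool's axes as they then stand; what a row does not reach is not made up. A row lasts 1/10 s, in which the tool goes at most 50 mm and 8.59 degrees, less where a joint would pass 70% of its speed; a pose out of reach is approached as far as the arm can. A call with a gripper value outside its range is refused whole. The fingers move at their own pace and stop on an object; "newtons" is the grip in N (left out, the last holds). Time passes only in rows, so rows that do not move let the fingers close. It gives the time, the measured TCP pose, the force and the opening at its end, in the units of the state.
- monitor.state(): the state, without advancing time (a new reading comes with each control period).
- optics.camera(name): name is "scene" or "top" or "wrist"; returns a dict with "img" (400x640x3 uint8, blue, green, red), "intrinsics" (3x3 intrinsics, pixels), "pose" (4x4, takes a point from camera to world coordinates). Camera axes: x right, y down, z forward; pixel columns grow to the right and rows downward; lengths in mm; the calibration is good to about 2 mm. A picture is of the moment at which its call begins. There is no depth.
- manip.finish_job(): hands the job in, once; it reports no verdict.
The state is a dict: "time": time; "joint_positions": joint angles; "dq": joint speeds; "joint_torque": joint torques, N m; "tool_pos": TCP position; "tcp_rot": TCP orientation; "wrist_force": force on the tool from outside, world axes, zero at the start; "wrist_torque": the same for the moment, N m; "opening": finger opening in mm.
Only numpy, scipy, OpenCV 4.12 (cv2) and the standard library are available. Lean on these libraries where they do the work, as an engineer would, in place of code of your own. Each camera call takes 0.05 s, during which the arm holds its last target.

## Task

The four-arm specimen carousel is to be made ready for its next specimen: with a fingertip against one of its arms, turn it until the empty cup stands squarely in front of the fixed pointer post. Then push the lock lever fully home against its stop pin, with the empty cup still at the pointer. Grasp and lift nothing: the three specimens stay in their cups and everything else on the bench stays where it is.

Things in the scene. Friction and masses are not known exactly. Their poses are not given: they have to be found in the camera images.
- base: Fixed grey carousel base; origin on the bench (z = 0) on the carousel's axis. Disc 132 mm across, 12 mm thick, with a 50 mm wide tongue of the same thickness out along its -y to 240 mm (wider, 95 mm, under the lever). On the tongue at y = -170 mm stands the pointer post (14 mm square set cornerwise, top at z = 50 mm).
- hub (a point): Top centre of the carousel's hub (44 mm across), on its vertical axis, 66 mm above the bench. Each arm is an aluminium bar 14 mm wide, z = 40 to 56 mm, that can be pushed from 22 mm (hub) to 103 mm (cup) from the axis; beneath it is free down to z = 12 mm (base disc).
- rotor: Turning aluminium cross of four arms; origin on the bench (z = 0) on the carousel's axis, z up. It points its own -y at the empty cup, +x at mount_0, +y at mount_1, -x at mount_3. At the pointer when its yaw equals the base's; starts 0.9 to 5.38 rad counterclockwise from there, turns at least 6 rad either way. Friction 0.15 N m, no detents: stays where left.
- empty_seat (a point): Centre of the mouth of the empty cup, on the turning part, 125 mm from the axis, 60 mm above the bench. The four cups are alike: 44 mm across outside, 35 mm inside, 10 mm deep, z = 40 to 60 mm.
- station (a point): Fixed point in front of the pointer post where the empty cup's mouth must be: on the line from the hub to the post, 125 mm from the axis, 60 mm above the bench.
- lever (a joint): Lock lever's angle: 0 = home against the stop pin; grows counterclockwise from above as it opens, limit 1.5; starts at 0.8 to 1.35. Points along the base's -x when home, towards its -y when open. Dark steel bar 12 mm wide, z = 40 to 52 mm. Friction 0.08 N m, no spring: stays where left. It does not itself hold the carousel.
- lever_pivot (a point): On the axis of the lever's pivot, 210 mm from the carousel's axis along the base's -y, 52 mm above the bench. The stop pin (10 mm across, top at z = 52 mm) stands on the carousel's side of the lever, 45 mm from the pivot.
- lever_knob (a point): Top centre of the upright black knob on the lever (18 mm across, z = 38 to 68 mm), 88 mm from the pivot.
- mount_0: Resin-mounted specimen, black cylinder 31 mm across and 18 mm high, origin at the centre of its underside; stands loose in its cup on the carousel, on the cup's floor 50 mm above the bench.
- seat_mount_0 (a point): Centre of the inner floor of the cup in which mount_0 stands (on the turning part).
- mount_1: Resin-mounted specimen, black cylinder 31 mm across and 21 mm high, origin at the centre of its underside; stands loose in its cup on the carousel, on the cup's floor 50 mm above the bench.
- seat_mount_1 (a point): Centre of the inner floor of the cup in which mount_1 stands (on the turning part).
- mount_3: Resin-mounted specimen, black cylinder 31 mm across and 18 mm high, origin at the centre of its underside; stands loose in its cup on the carousel, on the cup's floor 50 mm above the bench.
- seat_mount_3 (a point): Centre of the inner floor of the cup in which mount_3 stands (on the turning part).
- test_block: Bystander, loose: steel hardness block, a plain disc 64 mm across and 13 mm high; origin at the centre of its underside. To be left alone.
- loupe: Bystander, loose: black waisted eyepiece, 36 mm across, 38 mm high; origin at the centre of its underside. To be left alone.
- etchant: Bystander, loose: white bottle with a cap, 48 mm across, 115 mm high; origin at the centre of its underside. To be left alone.
- cleaner: Bystander, loose: brown bottle, 54 mm across, 132 mm high; origin at the centre of its underside. To be left alone.
- swab_jar: Bystander, loose: clear jar of swabs, 68 mm across, 82 mm high; origin at the centre of its underside. To be left alone.
- caliper: Bystander, loose: caliper, 71x230x16 mm; origin at the centre of its underside. To be left alone.
- mouse_0: Bystander, loose: black computer mouse, 108x62x41 mm; origin at the centre of its underside. To be left alone.

How it is judged (in metres and radians):
On the way, in this order (a step that is already met when the one before it is completed fails the run):
1. the empty cup stands at the pointer post, the lever still open (horizontal distance between empty_seat and station below 0.008 m and value of joint lever above 0.5 rad), for 0.2 s.
2. the lever is home against its stop pin, the empty cup still at the pointer (horizontal distance between empty_seat and station below 0.008 m and value of joint lever below 0.07 rad), for 0.2 s.
At the end, for the whole second after the job is handed in: The empty cup's centre is within 8 mm (horizontally) of the station point, the lever is within 0.07 rad of its stop, the carousel is at rest and each specimen stands in its own cup (within 8 mm of the cup's floor centre) (all of step 2 and angular speed of rotor below 0.03 rad/s and distance between mount_0 and seat_mount_0 below 0.008 m and distance between mount_1 and seat_mount_1 below 0.008 m and distance between mount_3 and seat_mount_3 below 0.008 m); the robot touches nothing.
It fails at once if a specimen lifted, tipped or knocked out of its cup (distance between mount_0 and seat_mount_0 above 0.012 m or distance between mount_1 and seat_mount_1 above 0.012 m or distance between mount_3 and seat_mount_3 above 0.012 m or angle between any of mount_0, mount_1, mount_3's own z axis and vertical above 0.5 rad).
It fails at once if a bystander moved by more than 25 mm (distance of any of test_block, loupe, etchant, cleaner, swab_jar, caliper, mouse_0 from where it was at the start of the episode above 0.025 m).
It also fails if it takes over 58 s, if anything falls off the work surface, if the arm or the gripper's body presses on something with over 40 N, if the wrist force passes 120 N, or if a joint passes its speed limit or range.

## Working session

There is one attempt and no reset: what is moved stays moved. The work goes in short steps, Python scripts to look and compute and a tool call to move; the robot and the scene stay as the last step left them, time stands still between calls to the robot, and variables do not carry over. Pictures are saved under pics/ and viewed, and the job is handed in when it is done.

Besides the shell and the picture viewer there is one more tool, called after "Call:" by a JSON object that holds its "fn" and its "kwargs", one argument or row to a line. apply_moves: Moves the arm, as the interface text tells. Its arguments: {"type":"object","properties":{"deltas":{"type":"array"},"newtons":{"type":"number"}},"required":["deltas"]}

```bash
mkdir -p pics; ls; python3 - <<'E'
from plant import monitor, optics, manip
import cv2
print(monitor.state(), manip.pinch_z)
for n in("scene","top","wrist"):
    c=optics.camera(n); cv2.imwrite(f"pics/{n}0.png",c["img"]); print(n,c["intrinsics"],c["pose"])
E
```

```text
pics
{'time': 0.0, 'joint_positions': array([-6.33334626e+01,  2.02629392e+01,  9.36299130e+01, -2.93736916e-04,
        6.61866276e+01, -1.39043536e-01]), 'dq': array([ 0.00511564,  0.11321357,  0.00167076, -0.17877008, -0.00534657,
       -0.02010217]), 'joint_torque': array([ 1.40441658e-03, -5.93838608e+01, -3.34212577e+01,  6.97115343e-02,
        2.31311138e-02, -1.52473776e-04]), 'tool_pos': array([ 281.61165534, -557.39955025,  213.85250558]), 'tcp_rot': array([-9.00000757e+01,  7.94802033e-02, -6.31943003e+01]), 'wrist_force': array([-0.75108133, -0.04741478, -0.19538756]), 'wrist_torque': array([-0.0200626 ,  0.01314763,  0.00261458]), 'opening': 92.02992274823376} 18.700000000000003
scene [[512.08917882   0.         310.19981553]
 [  0.         512.08917882 194.5728494 ]
 [  0.           0.           1.        ]] [[-4.31381417e-01 -4.47701525e-01  7.83245439e-01 -8.50048953e+02]
 [-9.02134650e-01  2.06417622e-01 -3.78873116e-01  7.35826176e+02]
 [ 7.94641057e-03 -8.70031672e-01 -4.92931785e-01  9.65763923e+02]
 [ 0.00000000e+00  0.00000000e+00  0.00000000e+00  1.00000000e+00]]
top [[389.0626764    0.         315.75765067]
 [  0.         389.0626764  191.93591891]
 [  0.           0.           1.        ]] [[ 1.38787612e-02 -9.94743523e-01  1.01452965e-01  4.73387726e+02]
 [-9.99621620e-01 -1.62130727e-02 -2.22205367e-02  5.89276988e+01]
 [ 2.37485993e-02 -1.01106184e-01 -9.94592149e-01  1.33310217e+03]
 [ 0.00000000e+00  0.00000000e+00  0.00000000e+00  1.00000000e+00]]
wrist [[359.02328642   0.         311.82775293]
 [  0.         359.02328642 201.20810364]
 [  0.           0.           1.        ]] [[ 4.50919012e-01 -8.51642698e-01 -2.67164295e-01  3.58625874e+02]
 [-8.92564763e-01 -4.30391255e-01 -1.34504691e-01 -5.19509111e+02]
 [-4.35238355e-04  2.99112158e-01 -9.54217862e-01  3.84327411e+02]
 [ 0.00000000e+00  0.00000000e+00  0.00000000e+00  1.00000000e+00]]
```

View pics/top0.png

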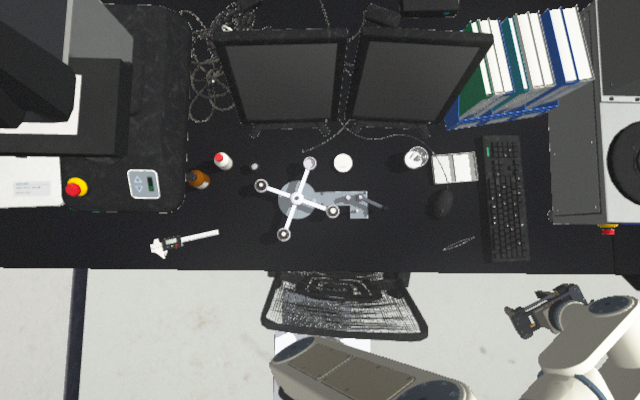

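View pics/scene0.png

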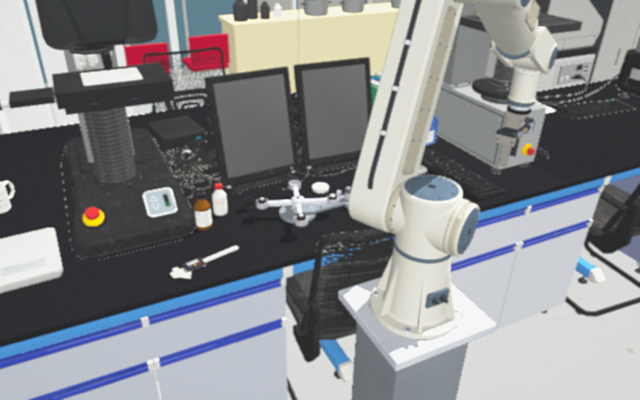

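```bash
python3 - <<'E'
import cv2
i=cv2.imread("pics/top0.png")
cv2.imwrite("pics/top0z.png",cv2.resize(i[140:260,220:400],None,fx=4.4,fy=4.4,interpolation=cv2.INTER_CUBIC))
E
```

```text
(no output)
```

View pics/top0z.png

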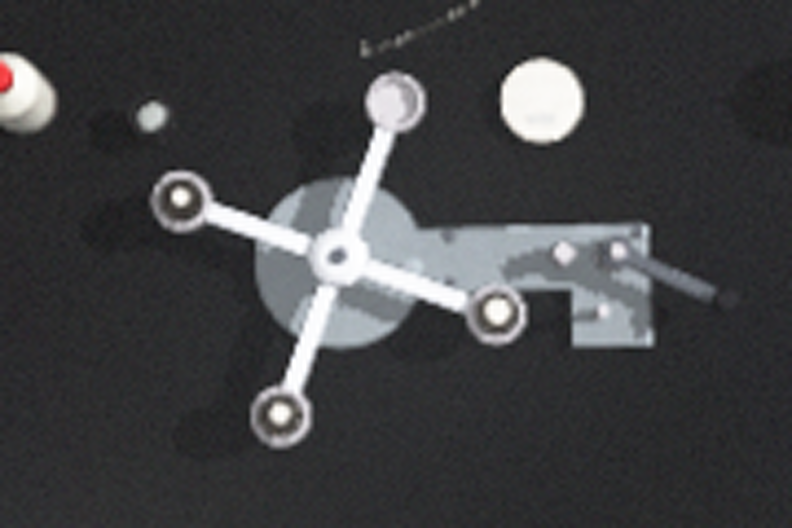

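```bash
cat > h.py <<'E'
import numpy as np
def ray(c,u,v,z):
    K=np.array(c["intrinsics"]);T=np.array(c["pose"])
    d=T[:3,:3]@np.linalg.solve(K,[u,v,1.]);o=T[:3,3]
    return o+d*(z-o[2])/d[2]
def proj(c,p):
    K=np.array(c["intrinsics"]);T=np.array(c["pose"])
    q=K@(T[:3,:3].T@(np.asarray(p,float)-T[:3,3]));return q[:2]/q[2]
E
python3 - <<'E'
from plant import monitor, optics, manip
from h import *
c=optics.camera("top")
f=lambda u,v,z:ray(c,220+(u+.5)/4.4-.5,140+(v+.5)/4.4-.5,z).round(1)
P=dict(hub=(338,256,66),empty=(396,101,60),m3=(496,314,60),m1=(281,414,60),m0=(181,202,60),post=(565,252,50),pivot=(617,250,52),pin=(603,311,52),knob=(727,298,68),loupe=(152,116,38),etch=(5,80,115),block=(542,100,13))
R={k:f(*v) for k,v in P.items()}
for k,v in R.items(): print(k,v)
a=np.mean([R[k] for k in("empty","m3","m1","m0")],0); print("axis",a)
for k in ("post","pivot","empty","m3","m1","m0"):
    d=R[k]-a; print(k,np.hypot(*d[:2]),np.degrees(np.arctan2(d[1],d[0])))
d=R["knob"]-R["pivot"]; print("lever",np.hypot(*d[:2]),np.degrees(np.arctan2(d[1],d[0])))
for uv,z in (((230,125),0),((255,125),50),((300,128),50),((345,125),50),((200,178),132)): print(uv,ray(c,*uv,z).round())
E
```

```text
hub [582.4  93.5  66. ]
empty [700.7  52.2  60. ]
m3 [541.4 -24.7  60. ]
m1 [465.2 133.5  60. ]
m0 [621.5 211.5  60. ]
post [589.5 -77.   50. ]
pivot [ 591.5 -116.1   52. ]
pin [ 545.3 -105.7   52. ]
knob [ 555.5 -196.    68. ]
loupe [689.7 238.   38. ]
etch [701.1 333.3 115. ]
block [712.  -62.3  13. ]
axis [582.2    93.125  60.   ]
post 170.28154810489596 -87.5429668241161
pivot 209.43158936750683 -87.45489194491807
empty 125.36788115382663 -19.052795737825363
m3 124.68909585444914 -109.09975492944425
m1 123.77051597614035 160.96118956230322
m0 124.72822705787169 71.63405157540933
lever 87.63566625524109 -114.25457476529695
(230, 125) [839. 332.   0.]
(255, 125) [827. 238.  50.]
(300, 128) [820.  86.  50.]
(345, 125) [833. -65.  50.]
(200, 178) [633. 391. 132.]
```

Call:
{"fn": "apply_moves", "kwargs": {
  "deltas": [
    [[0, -0.0208, 0, 0.0312, 0, 0, 0], [0, -0.0208, 0, 0.0312, 0, 0, 0], [0, -0.0208, 0, 0.0312, 0, 0, 0], [0, -0.0208, 0, 0.0312, 0, 0, 0], [0, -0.0208, 0, 0.0312, 0, 0, 0], [0, -0.0208, 0, 0.0312, 0, 0, 0], [0, -0.0208, 0, 0.0312, 0, 0, 0], [0, -0.0208, 0, 0.0312, 0, 0, 0], [0, -0.0208, 0, 0.0312, 0, 0, 0], [0, -0.0208, 0, 0.0312, 0, 0, 0], [0, -0.0208, 0, 0.0312, 0, 0, 0], [0, -0.0208, 0, 0.0312, 0, 0, 0], [0, -0.0208, 0, 0.0312, 0, 0, 0], [0, -0.0208, 0, 0.0312, 0, 0, 0], [0, -0.0208, 0, 0.0312, 0, 0, 0], [0, -0.0208, 0, 0.0312, 0, 0, 0], [0, -0.0208, 0, 0.0312, 0, 0, 0], [0, -0.0208, 0, 0.0312, 0, 0, 0], [0, -0.0208, 0, 0.0312, 0, 0, 0], [0, -0.0208, 0, 0.0312, 0, 0, 0]]
  ]
}}

```text
time: 2.2
tool_pos: [651.7, 96.3, 214.4]
tcp_rot: [-90.0, 0.0, -63.2]
wrist_force: [0.2, 0.0, 0.3]
opening: 0.6
```

Call:
{"fn": "apply_moves", "kwargs": {
  "deltas": [
    [[0, 0, 0, 0, 0, -4.43, 0], [0, 0, 0, 0, 0, -4.43, 0], [0, 0, 0, 0, 0, -4.43, 0], [0, 0, 0, 0, 0, -4.43, 0], [0, 0, 0, 0, 0, -4.43, 0], [0, 0, 0, 0, 0, -4.43, 0], [0, 0, 0, 0, 0, -4.43, 0], [0, 0, 0, 0, 0, -4.43, 0], [0, 0, 0, 0, 0, -4.43, 0], [0, 0, 0, 0, 0, -4.43, 0], [0, 0, 0, 0, 0, 0, 0], [0, 0, 0, 0, 0, 0, 0]]
  ]
}}

```text
time: 3.4
tool_pos: [651.1, 94.8, 214.4]
tcp_rot: [-90.0, 0.0, -19.0]
wrist_force: [-0.2, 0.5, -0.8]
opening: 0.7
```

```bash
python3 - <<'E'
from plant import monitor, optics, manip
import cv2,pickle
s=monitor.state();print(s["tool_pos"],s["tcp_rot"],s["joint_positions"],s["opening"],s["time"])
c=optics.camera("wrist");pickle.dump(c,open("w1.pkl","wb")); cv2.imwrite("pics/w1.png",c["img"])
E
```

```text
[651.11526256  94.81369026 214.4431281 ] [-9.00064885e+01  1.20315932e-02 -1.90235878e+01] [ 8.15456227e+00  2.31544169e+01  8.92519785e+01 -2.99093470e-04
  6.76072714e+01  2.71782634e+01] 0.7385665754477062 3.4
```

View pics/w1.png

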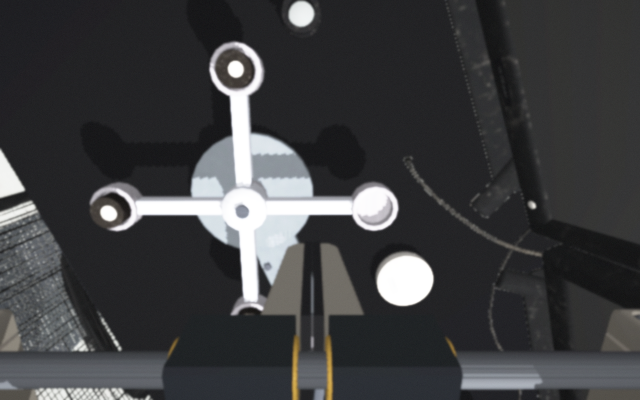

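```bash
python3 - <<'E'
import pickle;from h import *
c=pickle.load(open("w1.pkl","rb"))
h=ray(c,243,210,66);e=ray(c,375,206,60);m1=ray(c,114,208,60);m0=ray(c,236,69,60)
for p in(h,e,m1,m0):print(p.round(1))
print((e+m1)/2)
for a,b in((h,e),(h,m0),(m1,e)):
  d=b-a;print(np.degrees(np.arctan2(d[1],d[0])))
E
```

```text
[583.5  93.2  66. ]
[702.   54.4  60. ]
[466.1 133.6  60. ]
[624.2 210.9  60. ]
[584.04060696  94.00269892  60.        ]
-18.119734409026787
70.92428040547131
-18.5651896563185
```

Call:
{"fn": "apply_moves", "kwargs": {
  "deltas": [
    [[0, 0, 0.015, 0, 0, 0, 0], [0, 0, 0.015, 0, 0, 0, 0], [0, 0, 0.015, 0, 0, 0, 0], [0, 0, 0.015, 0, 0, 0, 0], [0, 0, 0.015, 0, 0, 0, 0], [0, 0, 0.015, 0, 0, 0, 0], [0, 0, 0.015, 0, 0, 0, 0], [0, 0, 0.015, 0, 0, 0, 0], [0, 0, 0.015, 0, 0, 0, 0], [0, 0, 0.015, 0, 0, 0, 0], [0, 0, 0.015, 0, 0, 0, 0], [0, 0, 0.013, 0, 0, 0, 0], [0, 0, 0, 0, 0, 0, 0], [0, 0, 0, 0, 0, 0, 0]]
  ]
}}

```text
time: 4.85
tool_pos: [651.2, 94.8, 36.4]
tcp_rot: [-90.0, 0.0, -18.9]
wrist_force: [-0.8, 1.1, -0.2]
opening: 0.5
```

Call:
{"fn": "apply_moves", "kwargs": {
  "deltas": [
    [[0, 0, 0, -0.002, 0, 0, 0], [0, 0, 0, -0.002, 0, 0, 0], [0, 0, 0, -0.002, 0, 0, 0], [0, 0.00055, 0, -0.00224, 0, 2, 0], [0, 0.00055, 0, -0.00224, 0, 2, 0], [0, 0.00055, 0, -0.00224, 0, 2, 0], [0, 0.00055, 0, -0.00224, 0, 2, 0], [0, 0.00055, 0, -0.00224, 0, 2, 0], [0, 0.00055, 0, -0.00224, 0, 2, 0], [0, 0.00055, 0, -0.00224, 0, 2, 0], [0, 0.00055, 0, -0.00224, 0, 2, 0], [0, 0.00055, 0, -0.00224, 0, 2, 0], [0, 0.00055, 0, -0.00224, 0, 2, 0], [0, 0.00055, 0, -0.00224, 0, 2, 0], [0, 0.00055, 0, -0.00224, 0, 2, 0], [0, 0, 0, 0, 0, 0, 0]]
  ]
}}

```text
time: 6.45
tool_pos: [642.2, 62.5, 37.2]
tcp_rot: [-89.9, -0.1, -42.9]
wrist_force: [0.7, 0.6, 0.4]
opening: 0.7
```

```bash
cat > look.py <<'E'
import sys,cv2,pickle
from plant import monitor, optics
n=sys.argv[1]
s=monitor.state();print(s["tool_pos"].round(1),s["tcp_rot"].round(2),s["wrist_force"].round(1),s["joint_positions"].round(),s["time"])
w=optics.camera("wrist");t=optics.camera("top")
pickle.dump((w,t),open(n+".pkl","wb"))
cv2.imwrite(f"pics/{n}w.png",w["img"])
cv2.imwrite(f"pics/{n}t.png",cv2.resize(t["img"][140:260,220:400],None,fx=4.4,fy=4.4,interpolation=cv2.INTER_CUBIC))
E
python3 look.py a1
```

```text
[642.2  62.5  37.2] [-8.994e+01 -6.000e-02 -4.294e+01] [0.7 0.6 0.4] [ 5. 33. 98. -0. 48. 48.] 6.45
```

View pics/a1w.png

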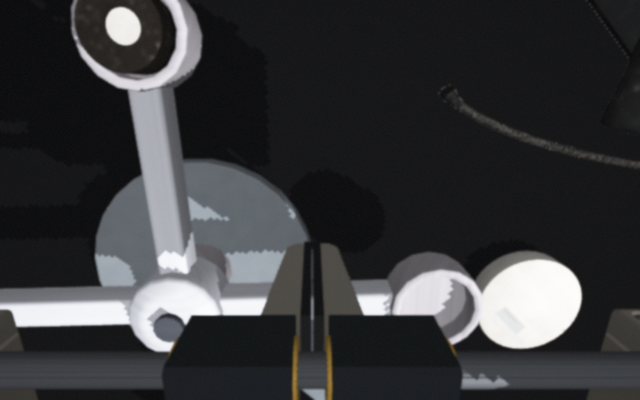

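View pics/a1t.png

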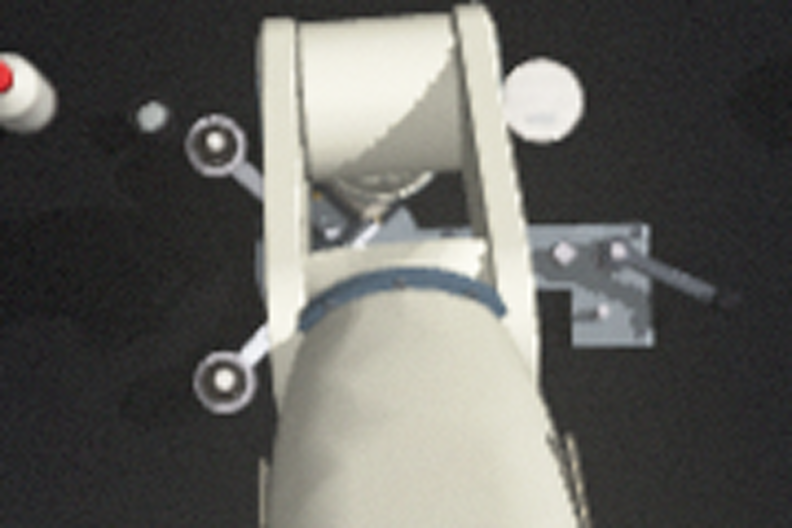

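```bash
cat > ang.py <<'E'
import pickle,sys;from h import *
w,c=pickle.load(open(sys.argv[1]+".pkl","rb"))
a=np.array([582.6,93.4]); 
v=list(map(float,sys.argv[2:]))
for i in range(0,len(v),2):
    p=ray(c,220+(v[i]+.5)/4.4-.5,140+(v[i+1]+.5)/4.4-.5,60);d=p[:2]-a
    print(p.round(1),np.hypot(*d).round(1),np.degrees(np.arctan2(d[1],d[0])).round(2))
E
python3 ang.py a1 216 145 225 380
python3 -c "
import numpy as np
d=np.array([642.2-582.6,62.5-93.4]);t=np.radians(-40.9);print(d@[np.cos(t),np.sin(t)],d@[-np.sin(t),np.cos(t)])"
```

```text
[664.9 186.5  60. ] 124.3 48.54
[489.6 175.3  60. ] 123.9 138.62
65.28035790625714 15.666680300273397
```

Call:
{"fn": "apply_moves", "kwargs": {
  "deltas": [
    [[0, 0.00055, 0, -0.00224, 0, 2, 0], [0, 0.00055, 0, -0.00224, 0, 2, 0], [0, 0.00055, 0, -0.00224, 0, 2, 0], [0, 0.00055, 0, -0.00224, 0, 2, 0], [0, 0.00055, 0, -0.00224, 0, 2, 0], [0, 0.00055, 0, -0.00224, 0, 2, 0], [0, 0.00055, 0, -0.00224, 0, 2, 0], [0, 0.00055, 0, -0.00224, 0, 2, 0], [0, 0.00055, 0, -0.00224, 0, 2, 0], [0, 0.00055, 0, -0.00224, 0, 2, 0], [0, 0.00055, 0, -0.00224, 0, 2, 0], [0, 0.00055, 0, -0.00224, 0, 2, 0], [0, 0.00055, 0, -0.00224, 0, 2, 0], [0, 0.00055, 0, -0.00224, 0, 2, 0], [0, 0.00055, 0, -0.00224, 0, 2, 0], [0, 0.00055, 0, -0.00224, 0, 2, 0], [0, 0.00055, 0, -0.00224, 0, 2, 0], [0, 0.00055, 0, -0.00224, 0, 2, 0], [0, 0.00055, 0, -0.00224, 0, 2, 0], [0, 0, 0, 0, 0, 0, 0]]
  ]
}}

```text
time: 8.55
tool_pos: [610.5, 33.2, 37.0]
tcp_rot: [-89.9, -0.0, -80.9]
wrist_force: [1.4, -0.4, 0.5]
opening: 0.1
```

```bash
python3 look.py a2
```

```text
[610.5  33.2  37. ] [-8.994e+01 -2.000e-02 -8.088e+01] [ 1.4 -0.4  0.5] [  3.  31. 103.  -0.  46.  84.] 8.55
```

View pics/a2w.png

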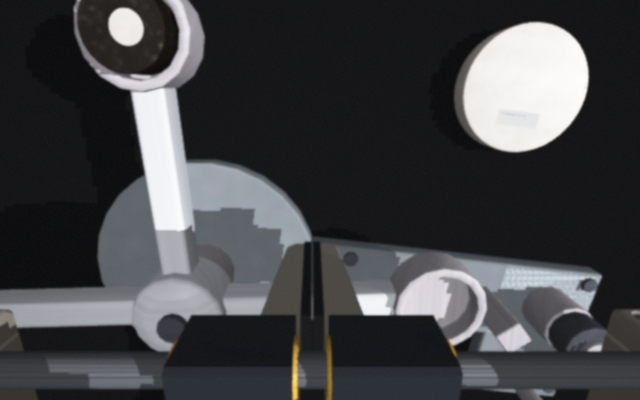

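View pics/a2t.png

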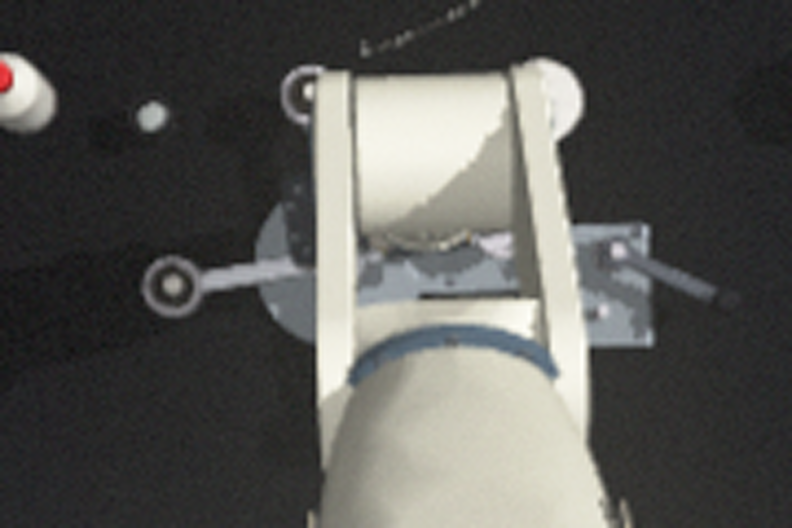

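```bash
python3 ang.py a2 171 286
```

```text
[558.6 217.1  60. ] 126.0 101.0
```

Call:
{"fn": "apply_moves", "kwargs": {
  "deltas": [
    [[0, 0.00055, 0, -0.00224, 0, 2, 0], [0, 0.00055, 0, -0.00224, 0, 2, 0], [0, 0.00028, 0, -0.00112, 0, 1, 0], [0, 0.00028, 0, -0.00112, 0, 1, 0], [0, 0.00028, 0, -0.00112, 0, 1, 0], [0, 0.00028, 0, -0.00112, 0, 1, 0], [0, 0, 0, 0, 0, 0, 0], [0, 0, 0, 0, 0, 0, 0], [0, 0, 0, 0, 0, 0, 0]]
  ]
}}

```text
time: 9.55
tool_pos: [601.2, 30.5, 36.5]
tcp_rot: [-90.0, 0.0, -88.9]
wrist_force: [1.4, -0.7, 0.5]
opening: -0.0
```

```bash
python3 look.py a3
```

```text
[601.2  30.5  36.5] [-9.003e+01  1.000e-02 -8.888e+01] [ 1.4 -0.7  0.5] [  3.  31. 104.   0.  46.  92.] 9.55
```

View pics/a3t.png

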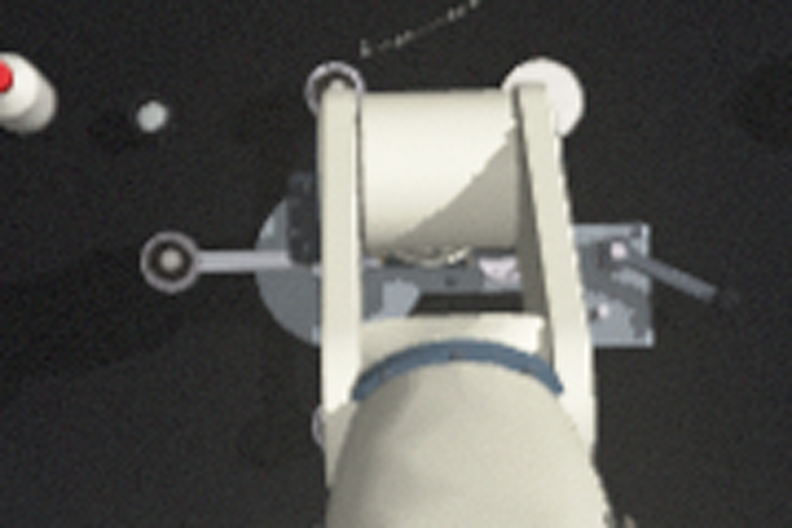

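View pics/a3w.png

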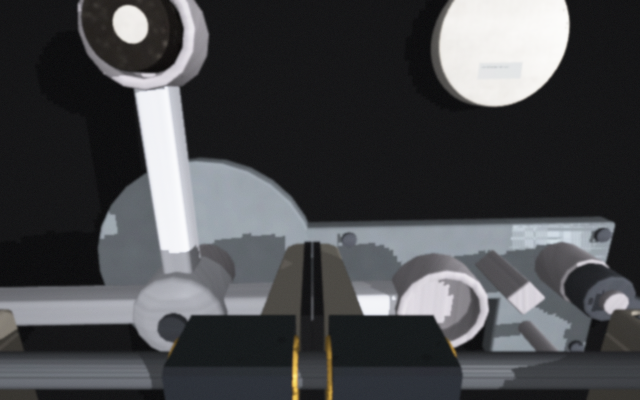

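```bash
python3 ang.py a3 170 261.5
```

```text
[576.8 218.4  60. ] 125.1 92.66
```

Call:
{"fn": "apply_moves", "kwargs": {
  "deltas": [
    [[0, 0, 0, 0.005, 0, 0, 0], [0, 0, 0, 0.005, 0, 0, 0], [0, 0, 0, 0.005, 0, 0, 0], [0, 0, 0, 0, 0, 0, 0], [0, 0, -0.02, 0, 0, 0, 0], [0, 0, -0.02, 0, 0, 0, 0], [0, 0, -0.02, 0, 0, 0, 0], [0, 0, -0.02, 0, 0, 0, 0], [0, 0, -0.02, 0, 0, 0, 0], [0, 0, -0.02, 0, 0, 0, 0], [0, 0, -0.02, 0, 0, 0, 0], [0, 0, 0, 0, 0, 0, 0]]
  ]
}}

```text
time: 10.85
tool_pos: [618.0, 30.7, 179.2]
tcp_rot: [-89.8, 0.0, -88.9]
wrist_force: [-0.2, -0.9, 0.0]
opening: 0.3
```

Call:
{"fn": "apply_moves", "kwargs": {
  "deltas": [
    [[0, 0.023, 0, -0.0036, 0, -7.75, 0], [0, 0, 0, 0, 0, -7.75, 0], [0, 0, 0, 0, 0, -7.75, 0], [0, 0, 0, 0, 0, -7.75, 0], [0, 0, 0, 0, 0, -7.75, 0], [0, 0, 0, 0, 0, -7.75, 0], [0, 0, 0, 0, 0, -7.75, 0], [0, 0, 0, 0, 0, -7.75, 0], [0, 0, 0, 0, 0, -7.75, 0], [0, 0, 0, 0, 0, -7.75, 0], [0, 0, 0, 0, 0, -7.75, 0], [0, 0, 0, 0, 0, -7.75, 0], [0, 0, 0, 0, 0, -7.75, 0], [0, 0, 0, 0, 0, -7.75, 0], [0, 0, 0, 0, 0, -7.75, 0], [0, 0, 0, 0, 0, -7.75, 0], [0, 0, 0, 0, 0, -7.75, 0], [0, 0, 0, 0, 0, -7.75, 0], [0, 0, 0, 0, 0, -7.75, 0], [0, 0, 0, 0, 0, -7.75, 0]]
  ]
}}

```text
time: 12.85
tool_pos: [612.6, 7.6, 175.2]
tcp_rot: [-89.9, 0.0, 66.4]
wrist_force: [0.3, -0.5, 0.3]
opening: 0.6
```

```bash
python3 - <<'E'
from plant import monitor
import numpy as np
s=monitor.state();p=s["tool_pos"];y=np.radians(s["tcp_rot"][2]);print(p,s["tcp_rot"],s["joint_positions"].round(),s["time"])
d=np.array([584.1,-200.5])-p[:2];print("tool x,z", d@[np.cos(y),np.sin(y)],d@[-np.sin(y),np.cos(y)])
E
```

```text
[612.61187796   7.56105385 175.21769982] [-8.99110394e+01  3.83941765e-02  6.64237761e+01] [  1.  21.  97.   0.  61. -66.] 12.85
tool x,z -202.09780436850937 -57.085959588019456
```

Call:
{"fn": "apply_moves", "kwargs": {
  "deltas": [
    [[0, -0.0202, 0, -0.0057, 0, 0, 0], [0, -0.0202, 0, -0.0057, 0, 0, 0], [0, -0.0202, 0, -0.0057, 0, 0, 0], [0, -0.0202, 0, -0.0057, 0, 0, 0], [0, -0.0202, 0, -0.0057, 0, 0, 0], [0, -0.0202, 0, -0.0057, 0, 0, 0], [0, -0.0202, 0, -0.0057, 0, 0, 0], [0, -0.0202, 0, -0.0057, 0, 0, 0], [0, -0.0202, 0, -0.0057, 0, 0, 0], [0, -0.0202, 0, -0.0057, 0, 0, 0], [0, 0, 0, 0, 0, 0, 0], [0, 0, 0, 0, 0, 0, 0]]
  ]
}}

```text
time: 14.05
tool_pos: [583.0, -200.0, 175.6]
tcp_rot: [-89.9, -0.0, 66.0]
wrist_force: [-0.2, 1.0, 0.8]
opening: 0.2
```

```bash
python3 look.py b1
```

```text
[ 583.  -200.   175.6] [-8.992e+01 -1.000e-02  6.604e+01] [-0.2  1.   0.8] [-19.  22.  97.   0.  62. -85.] 14.05
```

View pics/b1t.png

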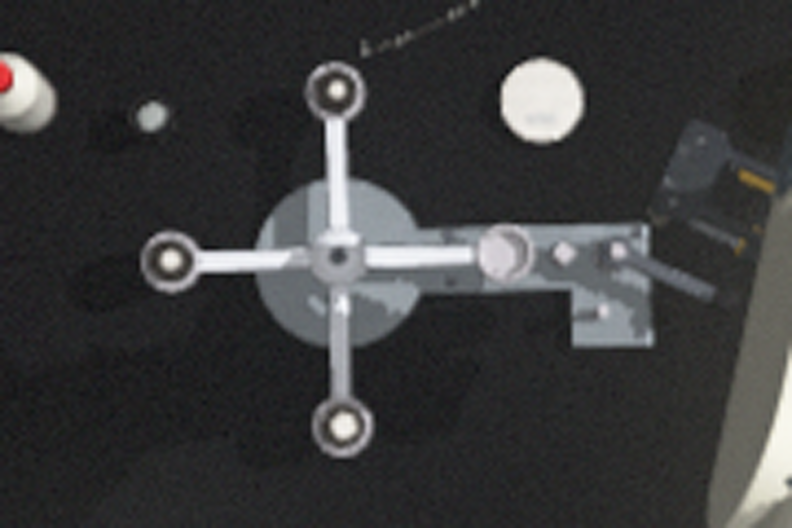

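View pics/b1w.png

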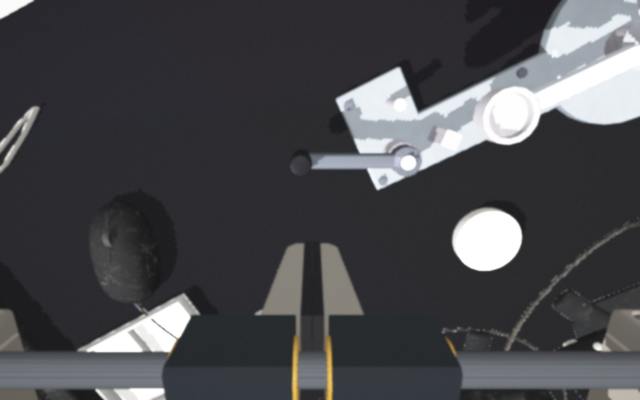

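```bash
python3 ang.py b1 335 90 503 252 343 425 170 261; python3 - <<'E'
import pickle;from h import *
w,c=pickle.load(open("b1.pkl","rb"))
p=ray(w,407,162,52);k=ray(w,301,162,68);e=ray(w,508,116,60);o=ray(w,447,135,50);n=ray(w,400,104,52)
print(p,k,e,o,n);d=k-p;print(np.hypot(*d[:2]),np.degrees(np.arctan2(d[1],d[0])));d=e-o;print(np.hypot(*d[:2]),np.degrees(np.arctan2(d[1],d[0])))
E
```

```text
[708.3  98.3  60. ] 125.8 2.22
[587.9 -29.5  60. ] 123.0 -87.55
[457.7  87.6  60. ] 125.0 -177.33
[577.2 218.4  60. ] 125.1 92.49
[ 591.34820627 -117.21480506   52.        ] [ 552.97203564 -195.86024539   68.        ] [586.6579903  -34.73777998  60.        ] [584.05757401 -79.57033765  50.        ] [ 545.13165887 -106.74884206   52.        ]
87.50906099713427 -116.01072584480329
44.907910130315315 86.68040069123975
```

Call:
{"fn": "apply_moves", "kwargs": {
  "deltas": [
    [[0, 0, 0.015, 0, 0, 0, 0], [0, 0, 0.015, 0, 0, 0, 0], [0, 0, 0.015, 0, 0, 0, 0], [0, 0, 0.015, 0, 0, 0, 0], [0, 0, 0.015, 0, 0, 0, 0], [0, 0, 0.015, 0, 0, 0, 0], [0, 0, 0.015, 0, 0, 0, 0], [0, 0, 0.015, 0, 0, 0, 0], [0, 0, 0.015, 0, 0, 0, 0], [0, 0, 0.004, 0, 0, 0, 0], [0, 0, 0, 0, 0, 0, 0], [0, 0, 0, 0, 0, 0, 0]]
  ]
}}

```text
time: 15.35
tool_pos: [584.0, -200.3, 38.0]
tcp_rot: [-90.0, -0.0, 66.1]
wrist_force: [-1.2, 0.5, 0.7]
opening: 0.2
```

Call:
{"fn": "apply_moves", "kwargs": {
  "deltas": [
    [[0, 0, 0, 0.0021, 0, 0, 0], [0, 0, 0, 0.0021, 0, 0, 0], [0, 0, 0, 0.0021, 0, 0, 0], [0, 0, 0, 0.0021, 0, 0, 0], [0, -0.00061, 0, 0.00277, 0, 2, 0], [0, -0.00061, 0, 0.00277, 0, 2, 0], [0, -0.00061, 0, 0.00277, 0, 2, 0], [0, -0.00061, 0, 0.00277, 0, 2, 0], [0, -0.00061, 0, 0.00277, 0, 2, 0], [0, -0.00061, 0, 0.00277, 0, 2, 0], [0, -0.00061, 0, 0.00277, 0, 2, 0], [0, -0.00061, 0, 0.00277, 0, 2, 0], [0, -0.00061, 0, 0.00277, 0, 2, 0], [0, -0.00061, 0, 0.00277, 0, 2, 0], [0, -0.00061, 0, 0.00277, 0, 2, 0], [0, -0.00061, 0, 0.00277, 0, 2, 0], [0, -0.00061, 0, 0.00277, 0, 2, 0], [0, -0.00061, 0, 0.00277, 0, 2, 0], [0, -0.00061, 0, 0.00277, 0, 2, 0], [0, 0, 0, 0, 0, 0, 0]]
  ]
}}

```text
time: 17.35
tool_pos: [537.7, -178.6, 37.7]
tcp_rot: [-90.0, -0.0, 36.1]
wrist_force: [-0.4, -0.6, 0.3]
opening: 0.5
```

```bash
python3 look.py b2
```

```text
[ 537.7 -178.6   37.7] [-90.    -0.    36.08] [-0.4 -0.6  0.3] [-19.  28. 108.  -0.  44. -55.] 17.35
```

View pics/b2w.png

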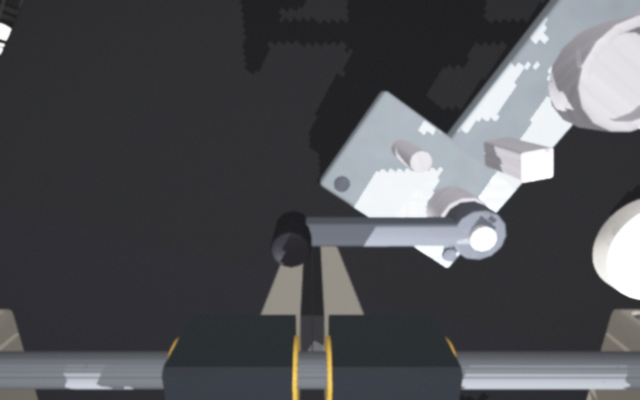

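Call:
{"fn": "apply_moves", "kwargs": {
  "deltas": [
    [[0, -0.00061, 0, 0.00277, 0, 2, 0], [0, -0.00061, 0, 0.00277, 0, 2, 0], [0, -0.00061, 0, 0.00277, 0, 2, 0], [0, -0.00061, 0, 0.00277, 0, 2, 0], [0, -0.00061, 0, 0.00277, 0, 2, 0], [0, -0.00061, 0, 0.00277, 0, 2, 0], [0, -0.00061, 0, 0.00277, 0, 2, 0], [0, -0.00061, 0, 0.00277, 0, 2, 0], [0, -0.00061, 0, 0.00277, 0, 2, 0], [0, -0.00061, 0, 0.00277, 0, 2, 0], [0, -0.00061, 0, 0.00277, 0, 2, 0], [0, -0.00061, 0, 0.00277, 0, 2, 0], [0, -0.00061, 0, 0.00277, 0, 2, 0], [0, -0.00061, 0, 0.00277, 0, 2, 0], [0, -0.0003, 0, 0.00138, 0, 1, 0], [0, -0.0003, 0, 0.00138, 0, 1, 0], [0, -0.0003, 0, 0.00138, 0, 1, 0], [0, 0, 0, 0, 0, 0, 0]]
  ]
}}

```text
time: 19.25
tool_pos: [513.6, -142.6, 37.6]
tcp_rot: [-90.0, 0.0, 5.1]
wrist_force: [0.1, -0.9, 0.2]
opening: 0.5
```

```bash
python3 look.py b3
```

```text
[ 513.6 -142.6   37.6] [-90.     0.     5.09] [ 0.1 -0.9  0.2] [-16.  26. 112.   0.  42. -21.] 19.25
```

View pics/b3w.png

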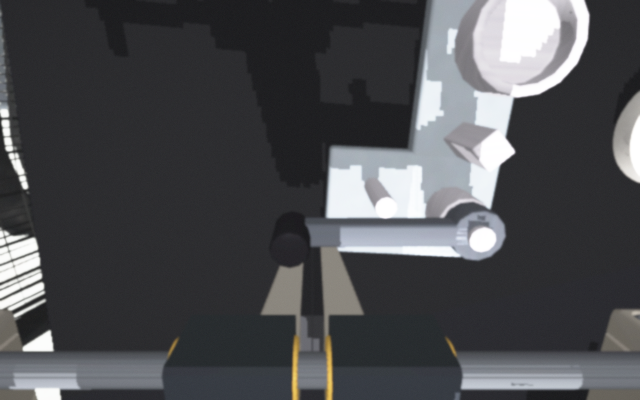

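Call:
{"fn": "apply_moves", "kwargs": {
  "deltas": [
    [[0, -0.0003, 0, 0.00138, 0, 1, 0], [0, -0.0003, 0, 0.00138, 0, 1, 0], [0, 0, 0, 0, 0, 0, 0], [0, 0, 0, 0, 0, 0, 0]]
  ]
}}

```text
time: 19.75
tool_pos: [512.9, -139.9, 37.6]
tcp_rot: [-90.0, -0.0, 3.1]
wrist_force: [-0.0, 0.3, 0.1]
opening: 0.4
```

Call:
{"fn": "apply_moves", "kwargs": {
  "deltas": [
    [[0, 0, 0, 0.001, 0, 0, 0], [0, 0, 0, 0, 0, 0, 0]]
  ]
}}

```text
time: 19.95
tool_pos: [512.8, -139.0, 37.6]
tcp_rot: [-90.0, 0.0, 3.1]
wrist_force: [-0.4, -0.9, -0.4]
opening: 0.4
```

Call:
{"fn": "apply_moves", "kwargs": {
  "deltas": [
    [[0, 0, 0, 0.001, 0, 0, 0], [0, 0, 0, 0, 0, 0, 0]]
  ]
}}

```text
time: 20.15
tool_pos: [512.7, -138.3, 37.6]
tcp_rot: [-90.0, 0.0, 3.1]
wrist_force: [-0.6, -3.4, -0.9]
opening: 0.6
```

Call:
{"fn": "apply_moves", "kwargs": {
  "deltas": [
    [[0, 0, 0, 0.001, 0, 0, 0], [0, 0, 0, 0, 0, 0, 0], [0, 0, 0, 0, 0, 0, 0]]
  ]
}}

```text
time: 20.45
tool_pos: [512.7, -138.0, 37.6]
tcp_rot: [-90.1, -0.0, 3.1]
wrist_force: [-1.4, -8.9, 0.6]
opening: 0.4
```

Call:
{"fn": "apply_moves", "kwargs": {
  "deltas": [
    [[0, 0, 0, 0.001, 0, 0, 0], [0, 0, 0, 0, 0, 0, 0], [0, 0, 0, 0, 0, 0, 0]]
  ]
}}

```text
time: 20.75
tool_pos: [512.8, -137.8, 37.7]
tcp_rot: [-90.1, -0.0, 3.2]
wrist_force: [-2.3, -14.1, -0.9]
opening: 0.6
```

```bash
python3 look.py b4
```

```text
[ 512.8 -137.8   37.7] [-9.015e+01 -2.000e-02  3.180e+00] [ -2.3 -14.1  -0.9] [-15.  26. 113.  -0.  41. -18.] 20.75
```

View pics/b4w.png

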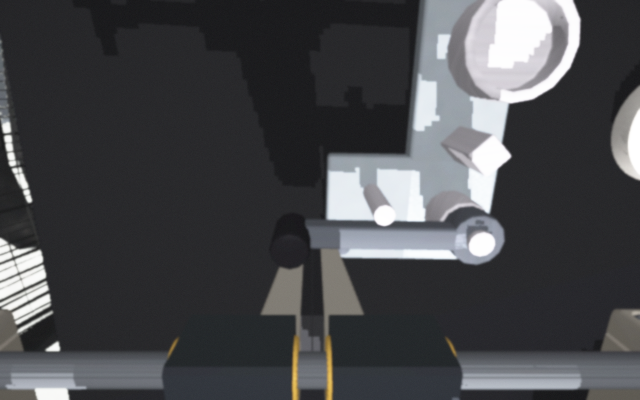

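Call:
{"fn": "apply_moves", "kwargs": {
  "deltas": [
    [[0, 0, 0, -0.005, 0, 0, 0], [0, 0, 0, -0.005, 0, 0, 0], [0, 0, 0, -0.01, 0, 0, 0], [0, 0, 0, -0.01, 0, 0, 0], [0, 0, -0.02, 0, 0, 0, 0], [0, 0, -0.02, 0, 0, 0, 0], [0, 0, -0.02, 0, 0, 0, 0], [0, 0, -0.02, 0, 0, 0, 0], [0, 0, -0.02, 0, 0, 0, 0], [0, 0, -0.02, 0, 0, 0, 0], [0, 0, -0.02, 0, 0, 0, 0], [0, 0, -0.02, -0.02, 0, 0, 0], [0, 0, 0, -0.03, 0, 0, 0], [0, 0, 0, -0.03, 0, 0, 0], [0, 0, 0, -0.03, 0, 0, 0], [0, 0, 0, 0, 0, 0, 0]]
  ]
}}

```text
time: 22.45
tool_pos: [520.3, -279.4, 197.7]
tcp_rot: [-90.1, -0.0, 3.0]
wrist_force: [-0.0, -0.1, -0.2]
opening: 0.5
```

```bash
python3 look.py c1
```

```text
[ 520.3 -279.4  197.7] [-9.007e+01 -4.000e-02  2.960e+00] [-0.  -0.1 -0.2] [-28.  18.  99.  -0.  63. -31.] 22.45
```

View pics/c1t.png

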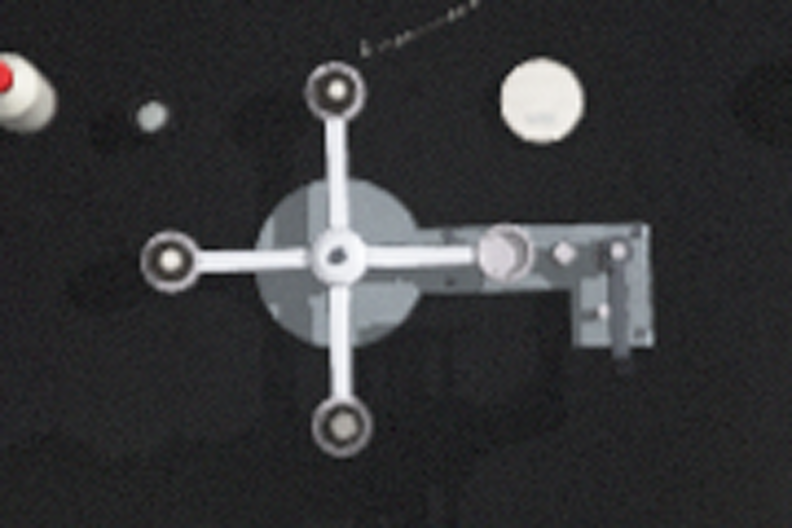

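View pics/c1w.png

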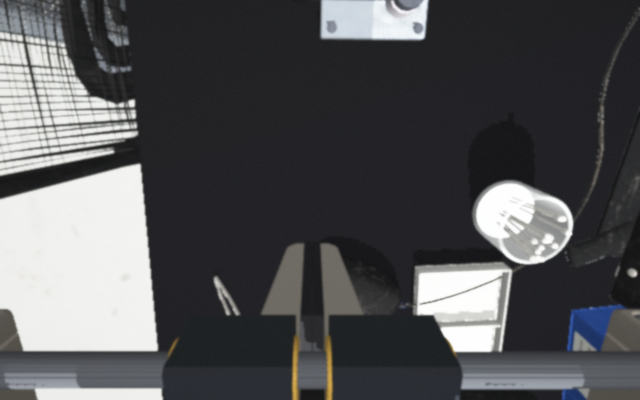

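Top view: cups are at (335,90), (503,252), (343,425) and (170,261), unchanged. The lever runs from the pivot at (618,250) to the knob at about (624,362), lying along the pin. I'll check the lever angle numerically before handing in.

```bash
python3 ang.py c1 335 90 503 252 343 426 170 261; python3 - <<'E'
import pickle;from h import *
w,c=pickle.load(open("c1.pkl","rb"))
f=lambda u,v,z:ray(c,220+(u+.5)/4.4-.5,140+(v+.5)/4.4-.5,z)
p=f(618,250,52);k=f(624,360,68);d=k-p;print(p,k,np.hypot(*d[:2]),np.degrees(np.arctan2(d[1],d[0])), "home -177.5")
from plant import manip
manip.finish_job()
E
```

```text
[708.3  98.3  60. ] 125.8 2.22
[587.9 -29.5  60. ] 123.0 -87.55
[457.   87.6  60. ] 125.7 -177.34
[577.2 218.4  60. ] 125.1 92.49
[ 591.47813187 -116.84986003   52.        ] [ 508.40923023 -119.29411701   68.        ] 83.10485432129131 -178.31458933454692 home -177.5
the job is handed in; nothing more can be done
```

The empty cup is at the pointer post and the lock lever is home against its stop pin. I handed the job in at about 22.5 s of the 58 s allowed.

- **Carousel:** With closed fingertips behind the empty cup's arm, I turned the carousel about 69° clockwise. The last top picture put the empty arm at −87.6°, against −87.5° for the line to the post. That is well under 1 mm at the cup. The calibration is only good to about 2 mm, still well inside the 8 mm limit. The angle did not change while I pushed the lever.
- **Lever:** I pushed at the lever knob until the lever stopped moving and the contact force rose from about 1 N to 14 N. The picture then showed the bar touching the pin. The last top picture put the lever at −178.3°, against −177.5° for home, a difference of about 0.014 rad. The dark knob was blurred there, and its distance from the pivot read 83 mm instead of 88 mm, so that check is rough.
- **Specimens and bystanders:** All three specimens showed centred in their cups in the last picture. The bystanders in the zoomed top view (etchant, loupe, test block) had not moved. I did not measure the others again, and no contact with them showed in the force readings. The arm was clear of everything, reading about 0 N.

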